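Lock the craft-knife chest

ROBOT

A 6-joint arm with a two-finger parallel gripper is mounted at the origin on the work surface. World frame = base frame: x ahead of the robot, y to its left, z up, the work surface at z = 0. Lengths are in mm, angles in rad, forces in N, time in s.
With the tool pointing down it reaches from about 275 to 1000 mm from the base axis. Payload 8.4 kg.
Tool frame: the origin (TCP) lies on the centre line of the jaws, within the pads' length; the fingertips stand 17 mm ahead of it and the grasp point (between the pads) lies 2 mm behind it (r.tcp_to_tips is the z of the fingertips in the tool frame, in mm); z points along the fingers, y is the direction in which the jaws open and shut (so a half turn about z gives the same grasp; the last joint's range is limited). The gripper opens to 85 mm and grips with 20 to 120 N. Pads are 22 mm wide; open, the fingers measure 114 mm over their backs; the gripper's body (76 mm by 85 mm) begins 54 mm behind the grasp point. The pads swing forward as they close: fully open they stand 13 mm farther back than shut.
Start: joints at [-1.284, 0.353, 1.633, -0, 1.155, -0.002], TCP at [178, -599.119, 248.281] pointing down, gripper open.
Joint ranges: [-2.63, 2.63], [-0.92, 2.1], [0.06, 2.66], [-1.3, 4.44], [0, 2.69], [-3.02, 3.02]. Speed limits (rad/s): [2.22, 2.22, 2.79, 3.14, 3.14, 3.14].

INTERFACE

Orientations are given as [roll, pitch, yaw] about the fixed x, y, z axes, in that order (R = Rz(yaw) Ry(pitch) Rx(roll)).
In Python, from rig import r, cams, job gives the robot as it stands.
- The arm moves only by the tool drive_tool, never from a script. Its argument "deltas" is a list of rows, each a list of 4 numbers: the shift along the tool's x, y, z in cm, then the turn about the tool's z in rad. In form: [[x, y, z, roll], ...]. A call has 1 to 12 rows; each row shifts and turns the commanded pose from where the row before left it, along the tool's axes as they then stand; what a row does not reach is not made up. A row lasts 1/12 s, in which the tool goes at most 41.7 mm and 7.16 degrees, less where a joint would pass 70% of its speed; a pose out of reach is approached as far as the arm can. A call with a gripper value outside its range is refused whole. "jaw" is the closure, from 0 (fully open) to 1 (shut), set as the call begins (left out, the last holds). The fingers move at their own pace and stop on an object; "force" is the grip in N (left out, the last holds). Time passes only in rows, so rows that do not move let the fingers close. It gives the time, the measured TCP pose, the force and the opening at its end, in the units of the state.
- r.sense(): the state, without advancing time (a new reading comes with each control period).
- cams.grab_frame(name): name is "scene" or "top" or "wrist"; returns (picture, depth): 480x640x3 uint8, red, green, blue; 480x640 float32, mm along the optical axis (not along the pixel's ray), 0 where there is no reading.
- cams.camera_params(name): a dict with "fx", "fy", "cx", "cy" (pixels), "R" (3x3) and "t" (3): a world point X has camera coordinates R X + t. Camera axes: x right, y down, z forward; pixel columns grow to the right and rows downward; lengths in mm; the calibration is good to about 2 mm. A picture is of the moment at which its call begins: read the wrist's pose just before it. camera_params takes no time and is no camera call; for the wrist camera it gives the pose at the moment of the call.
- job.sign_off(): hands the job in, once; it reports no verdict.
The state is a dict: "clock": time; "qpos": joint angles; "qvel": joint speeds; "joint_efforts": joint torques, N m; "eef_pos": TCP position; "tcp_rot": TCP orientation; "contact_force": force on the tool from outside, world axes, zero at the start; "wrist_torque": the same for the moment, N m; "opening": opening from 0.0 (shut) to 1.0 (fully open).
Only numpy, scipy, OpenCV 4.12 (cv2) and the standard library are available. Lean on these libraries where they do the work, as an engineer would, in place of code of your own. Each camera call takes 0.05 s, during which the arm holds its last target. There are 200 camera calls.

TASK

Lock the craft-knife chest: gently push its sliding lid fully shut by the blue tab, then hold the red spring catch down with one fingertip while the other fingertip pushes the black knob of the bolt to the left until the bolt is fully home. Keep the catch down all the while the bolt is on its way, and only then let it spring back up and move clear. Only push and press: pick nothing up, and leave the loose things on and around the chest where they are.

Things in the scene. Friction and masses are not known exactly. Their poses are not given: they have to be found in the camera images.
- chest: Plywood chest fixed to the table, 240 mm (its x) by 340 mm (its y), deck top 60 mm above the table. Origin: centre of its underside; its x points away from the robot (within 0.4 rad), y left, z up. Right part (y -170 to 30 mm): solid deck with the bolt and the catch. Left part (y 33 to 163 mm): compartment under a white lid that slides along chest x.
- lid (a joint): How far the white lid stands open, in m: 0 fully shut, up to 0.06. It shuts when pushed along chest +x (away from the robot) up to a stop, takes 3 to 4 N and stays where it is left.
- lid_tab (a point): Centre of the top face of the lid's blue upright tab, 92 mm above the table. The tab is 12 mm thick along chest x, 60 mm wide along y and stands 28 mm above the lid, whose top is 64 mm above the table and clear for 80 mm on the tab's robot side. Lid shut: this point is at x 19.5, y 110 mm in the chest's frame; it is further to -x when open.
- bolt (a joint): How far the steel bolt is slid along chest +y (left), in m: 0 drawn back (as it starts), 0.040 home at its stop. Takes about 3 N, stays where left. Its teeth are stopped by the red catch, also half-way, unless that is down; home with the catch up it is locked. Its end enters an 18 mm opening in the dark keeper on the lid, in line only when the lid is shut.
- bolt_knob (a point): Centre of the top face of the bolt's black upright knob, 112 mm above the table. The knob is 26 mm along chest x, 12 mm along y, and rises from the bolt rod (12 mm thick, top at 78 mm; its guides reach 82 mm). Push its -y (right) face. Bolt drawn back: this point is at x 30, y -55 mm in the chest's frame; it moves along +y.
- catch (a joint): How far the red spring catch is pressed down, in m: 0 up, 0.010 its stop. It frees the bolt from 0.005 on (0.007 is comfortable). The spring takes 4 N to start and 7.5 N at the stop, and lifts the catch again when let go.
- catch_pad (a point): Centre of the level top of the red catch pad, 98 mm above the table when up; at x -31, y -60 mm in the chest's frame. 38 mm along chest x, 110 mm along y; press it anywhere, it goes straight down, and a fingertip can slide along it. It runs beside the bolt, its centre line 61 mm nearer the robot than the knob's: fingers about 61 mm apart along chest x reach both.
- marker: A fat orange marker pen, 130 mm long, 19 mm thick, lying on the table to the right of the chest; origin under its middle. A bystander, loose: leave it where it is.
- driver: A small screwdriver with a black handle, about 160 mm long, 20 mm thick, lying on the table on the robot side of the chest; origin under the handle's front part. A bystander, loose: leave it where it is.
- glue: A white glue bottle with an orange cap, 48 mm across, 120 mm tall, standing on the table to the right of the chest; origin at the centre of its underside. A bystander, loose: leave it where it is.
- motor: A red toy gear motor, 70 x 24 x 22 mm, lying on the table to the right of the chest; origin under its middle. A bystander, loose: leave it where it is.
- screwjar: A small glass jar with a yellow lid, 36 mm across, 40 mm tall, standing on the near right corner of the chest's deck; origin at the centre of its underside. A bystander, loose: leave it where it is.
- horse: A blue-painted horse cut-out on a plywood foot 50 x 30 mm, 55 mm tall, standing on the far right corner of the chest's deck; origin at the centre of its underside. A bystander, loose: leave it where it is.
- carousel: A plywood carousel model, 120 mm square and 112 mm tall, standing on the table to the left of the chest; origin at the centre of its underside. A bystander, loose: leave it where it is.

How it is judged (in metres and radians):
On the way, in this order (a step that is already met when the one before it is completed fails the run):
1. the lid is pushed fully shut (within 3 mm) with the bolt still drawn back (value of joint lid below 0.003 m and value of joint bolt below 0.006 m), for 0.1 s.
2. the red catch is held down (5 mm or more) with the bolt still drawn back (value of joint catch above 0.005 m and value of joint bolt below 0.006 m and value of joint lid below 0.004 m), for 0.05 s.
3. the bolt is home (36 mm or more) with the catch still held down (value of joint bolt above 0.036 m and value of joint catch above 0.004 m and value of joint lid below 0.004 m), for 0.1 s.
At the end, for the whole second after the job is handed in: The lid is shut within 4 mm, the bolt is home (36 mm or more of its 40 mm), the catch has sprung back up (within 2 mm), and every loose thing is within 30 mm of where it stood (value of joint bolt above 0.036 m and value of joint lid below 0.004 m and value of joint catch below 0.002 m and distance of each of marker, driver, glue, motor, screwjar, horse, carousel from where it was at the start of the episode below 0.03 m); the robot touches nothing.
It fails at once if the catch is let up while the bolt is on its way (value of joint bolt between 0.006 and 0.034 m and value of joint catch below 0.003 m).
It fails at once if the chest or its lock is forced (more than 40 N) (contact force between any of the fingers, the arm and chest above 40 N).
It fails at once if a loose thing is picked up, carried or pushed away (more than 30 mm) (distance of any of marker, driver, glue, motor, screwjar, horse, carousel from where it was at the start of the episode above 0.03 m).
It also fails if it takes over 54 s, if anything falls off the work surface, if the arm or the gripper's body presses on something with over 40 N, if the wrist force passes 120 N, or if a joint passes its speed limit or range.

## Working session

There is one attempt and no reset: what is moved stays moved. The work goes in short steps, Python scripts to look and compute and a tool call to move; the robot and the scene stay as the last step left them, time stands still between calls to the robot, and variables do not carry over. Pictures are saved under pics/ and viewed, about 8 in all and at most 12, crops included, and the job is handed in when it is done.

Besides the shell and the picture viewer there is one more tool, called in YAML: its name, and indented under it one key for each argument. drive_tool: Moves the arm, as the interface text tells. Its arguments: {"type":"object","properties":{"deltas":{"type":"array"},"jaw":{"type":"number"},"force":{"type":"number"}},"required":["deltas"]}

```bash
mkdir -p pics; ls; python3 - <<'E'
from rig import r,cams,job
import cv2,numpy as np
s=r.sense(); print({k:np.round(v,3) for k,v in s.items()}, r.tcp_to_tips)
for n in("top","scene"):
    im,d=cams.grab_frame(n); np.savez(f"pics/{n}.npz",im=im,d=d); cv2.imwrite(f"pics/{n}.png",im[:,:,::-1])
    p=cams.camera_params(n); C=-np.array(p["R"]).T@p["t"]; print(n,p["fx"],p["cx"],p["cy"],C)
E
```

```text
pics
{'clock': np.float64(0.0), 'qpos': array([-1.284,  0.354,  1.634,  0.   ,  1.155, -0.002]), 'qvel': array([ 0.002, -0.   ,  0.   , -0.001, -0.002,  0.002]), 'joint_efforts': array([ 1.0000e-03, -6.0523e+01, -3.4207e+01,  0.0000e+00,  9.0000e-03,
        0.0000e+00]), 'eef_pos': array([ 177.877, -598.659,  247.555]), 'tcp_rot': array([-3.14 , -0.   ,  0.289]), 'contact_force': array([-0.7  ,  0.62 , -0.827]), 'wrist_torque': array([ 0.017, -0.012,  0.039]), 'opening': np.float64(1.001)} 17.0
top 522.6992158166206 315.9845365913675 248.58506006043902 [ 498.15872984   60.94420559 1083.93330728]
scene 469.5534054210866 310.1542290439728 238.95922187921605 [1068.31180215 -431.22839994  852.53578874]
```

View pics/top.png

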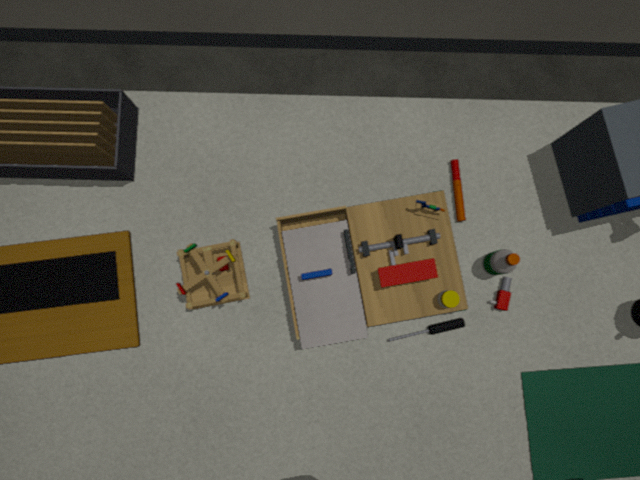

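View pics/scene.png

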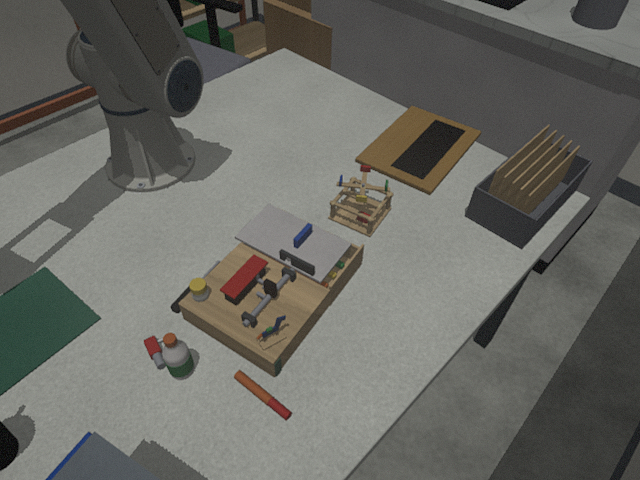

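The top view shows the blue tab at about (317,274), the red pad at (408,273), the knob at (399,241) and the lid partly open. Next I'll turn these into positions.

```bash
cat > h.py <<'E'
import numpy as np,cv2
from rig import r,cams
def ray(p,uv,z):
    R=np.array(p["R"]);C=-R.T@np.array(p["t"])
    d=R.T@np.array([(uv[0]-p["cx"])/p["fx"],(uv[1]-p["cy"])/p["fy"],1]); return (C+d*(z-C[2])/d[2])[:2]
def comp(mask,near=None,maxd=40,amin=15):
    n,l,s,c=cv2.connectedComponentsWithStats(mask.astype(np.uint8))
    L=[i for i in range(1,n) if s[i,4]>=amin and np.hypot(*(c[i]-near))<maxd]
    i=max(L,key=lambda i:s[i,4]); ys,xs=np.where(l==i); return np.c_[xs,ys].astype(np.float32)
def masks(im):
    h=cv2.cvtColor(im,cv2.COLOR_RGB2HSV).astype(int);H,S,V=h[...,0],h[...,1],h[...,2]
    return dict(red=((H<6)|(H>174))&(S>150)&(V>60),blue=(H>95)&(H<130)&(S>120)&(V>50),dark=V<45)
E
python3 - <<'E'
from h import *
z=np.load("pics/top.npz");im,d=z["im"],z["d"];p=cams.camera_params("top");m=masks(im)
for k,near,zz in(("red",(408,273),98),("blue",(317,274),92)):
    P=comp(m[k],near); rc=cv2.minAreaRect(P); B=np.array([ray(p,b,zz) for b in cv2.boxPoints(rc)])
    w=np.array([ray(p,q,zz) for q in P]); e=np.linalg.eigh(np.cov((w-w.mean(0)).T))[1][:,1]
    D=[d[int(y),int(x)] for x,y in P]
    a=np.arctan2(-e[0],e[1]) if e[1]>0 else np.arctan2(e[0],-e[1])
    print(k,len(P),rc[0],"ctr",ray(p,rc[0],zz),w.mean(0),"sides",np.linalg.norm(B[1]-B[0]),np.linalg.norm(B[2]-B[1]),"yaw",a,"depth",np.median(D), 'z',1084-np.median(D))
x0,y0,x1,y1=270,185,480,355
cv2.imwrite("pics/crop.png",cv2.resize(im[y0:y1,x0:x1,::-1],None,fx=3.8,fy=3.5,interpolation=cv2.INTER_CUBIC))
P=comp(m["dark"],(399,241),15,5);print(len(P),P.mean(0),P.min(0),P.max(0))
# chest deck corners (z=60) eyeballed
for c in((443,192),(467,309),(278,220)): print(c,ray(p,c,60))
E
```

```text
red 1099 (407.25177001953125, 272.50927734375) ctr [ 562.32031382 -110.57945343] [ 562.38439157 -110.43161447] sides 108.70743436533039 37.104982449257115 yaw 0.205625456903742 depth 986.83093 z 97.16907
blue 176 (316.5000305175781, 274.0) ctr [555.69561444  60.63847937] [555.75090387  60.6671387 ] sides 56.898628471786445 11.119838736614067 yaw 0.20482880794711647 depth 992.30786 z 91.69214
109 [397.77982 241.79817] [393. 235.] [402. 249.]
(443, 192) [ 727.17368344 -187.5331128 ]
(467, 309) [ 496.52023939 -233.87102074]
(278, 220) [662.72770934 139.4791206 ]
```

View pics/crop.png

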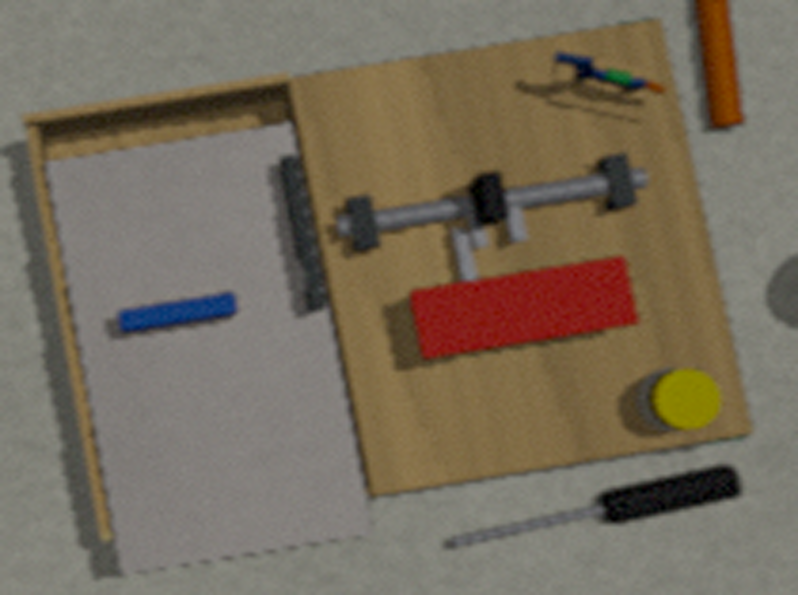

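Chest yaw is about 0.205 and its origin about (580.4, -45.4). The pad and tab sizes and heights match, and the lid is about 22 mm open. First I turn the tool to the chest.

drive_tool:
  deltas:
    - [0, 0, 0, -0.124]
    - [0, 0, 0, -0.124]
    - [0, 0, 0, -0.124]
    - [0, 0, 0, -0.124]
    - [0, 0, 0, -0.124]
    - [0, 0, 0, -0.124]
    - [0, 0, 0, -0.124]
    - [0, 0, 0, -0.124]
    - [0, 0, 0, -0.124]
    - [0, 0, 0, -0.124]
    - [0, 0, 0, -0.124]
    - [0, 0, 0, -0.123]
  jaw: 1
  force: 40

```text
clock: 1.1
eef_pos: [177.9, -598.8, 247.8]
tcp_rot: [-3.142, -0.001, 1.782]
contact_force: [-0.8, 1.3, 0.1]
opening: -0.002
```

drive_tool:
  deltas:
    - [2.5, 2.0, 0, 0]
    - [2.5, 2.0, 0, 0]
    - [2.5, 2.0, 0, 0]
    - [2.5, 2.0, 0, 0]
    - [2.5, 2.0, 0, 0]
    - [2.5, 2.0, 0, 0]
    - [2.5, 2.0, 0, 0]
    - [2.5, 2.0, 0, 0]
    - [2.5, 2.0, 0, 0]
    - [2.5, 2.0, 0, 0]
    - [2.5, 2.0, 0, 0]
    - [2.5, 2.0, 0, 0]

```text
clock: 2.1
eef_pos: [352.1, -255.0, 248.2]
tcp_rot: [-3.141, -0.0, 1.776]
contact_force: [0.5, -1.5, 0.5]
opening: 0.001
```

drive_tool:
  deltas:
    - [2.5, 2.0, 0, 0]
    - [2.5, 2.0, 0, 0]
    - [2.5, 2.0, 0, 0]
    - [2.5, 2.0, 0, 0]
    - [2.5, 2.0, 0, 0]
    - [2.5, 2.0, 0, 0]
    - [2.5, 2.0, 0, 0]
    - [2.5, 2.0, 0, 0]
    - [2.5, 2.0, 0, 0]
    - [2.5, 2.0, 0, 0]
    - [0, 0, 0, 0]
    - [0, 0, 0, 0]

```text
clock: 3.1
eef_pos: [497.0, 30.2, 247.8]
tcp_rot: [-3.141, -0.0, 1.779]
contact_force: [-0.2, -0.3, 0.1]
opening: 0.0
```

```bash
cat >> h.py <<'E'
A=0.205; O=np.array([580.4,-45.4]); ex=np.array([np.cos(A),np.sin(A)]); ey=np.array([-np.sin(A),np.cos(A)])
def ch(xy): w=np.array(xy[:2])-O; return np.array([w@ex,w@ey])
E
python3 - <<'E'
from h import *
s=r.sense();print(s["clock"],s["eef_pos"],s["tcp_rot"],s["contact_force"],s["opening"],r.tcp_to_tips,"chest",ch(s["eef_pos"]))
im,d=cams.grab_frame("wrist");cv2.imwrite("pics/w1.png",im[:,:,::-1])
p=cams.camera_params("wrist")
m=masks(im)
tips=s["eef_pos"]-np.array([0,0,17]);q=np.array(p["R"])@tips+p["t"];print("tip px",q[:2]/q[2]*p["fx"]+[p["cx"],p["cy"]])
for k,z in(("red",98),("blue",92)):
    P=comp(m[k],(320,240),500,60);c,wh,a=cv2.minAreaRect(P);w=ray(p,c,z);print(k,len(P),c,wh,w,ch(w))
E
```

```text
3.1 [496.95663928  30.1713341  247.84553345] [-3.14070088e+00 -6.28757574e-05  1.77865959e+00] [-0.16106765 -0.34838788  0.14189951] 0.0004790241580131755 17.0 chest [-66.31229704  90.97527272]
tip px [319.86378412 313.64539117]
red 668 (368.0, 351.5) (31.0, 26.0) [562.84453331 -72.64450815] [-22.73395965 -23.10031848]
blue 1321 (398.8526916503906, 204.48910522460938) (19.05889892578125, 75.38605499267578) [554.40907621  59.83846126] [ -4.02360476 108.32577003]
```

View pics/w1.png

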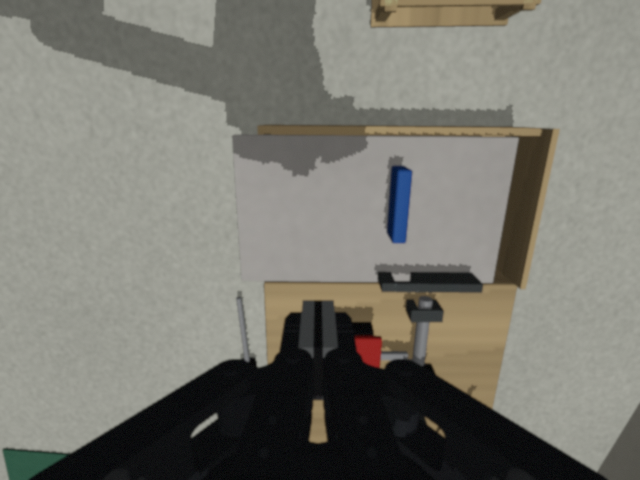

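drive_tool:
  deltas:
    - [0.9, 1.0, 2.0, 0]
    - [0.9, 1.0, 2.0, 0]
    - [0, 0, 2.0, 0]
    - [0, 0, 2.0, 0]
    - [0, 0, 2.0, 0]
    - [0, 0, 2.0, 0]
    - [0, 0, 1.5, 0]
    - [0, 0, 1.0, 0]
    - [0, 0, 0.5, 0]
    - [0, 0, 0.3, 0]
    - [0, 0, 0, 0]
    - [0, 0, 0, 0]

```text
clock: 4.15
eef_pos: [513.1, 50.5, 95.9]
tcp_rot: [3.141, 0.0, 1.776]
contact_force: [-0.7, -0.4, 0.4]
opening: -0.002
```

drive_tool:
  deltas:
    - [0, 0.3, 0, 0]
    - [0, 0.3, 0, 0]
    - [0, 0.3, 0, 0]
    - [0, 0.3, 0, 0]
    - [0, 0.3, 0, 0]
    - [0, 0.3, 0, 0]
    - [0, 0.3, 0, 0]
    - [0, 0.3, 0, 0]
    - [0, 0.0, 0, 0]
    - [0, 0, 0, 0]

```text
clock: 4.98
eef_pos: [536.3, 55.6, 95.2]
tcp_rot: [-3.142, -0.0, 1.776]
contact_force: [-0.2, 0.8, 0.2]
opening: -0.0
```

drive_tool:
  deltas:
    - [0, 0.2, 0, 0]
    - [0, 0.2, 0, 0]
    - [0, 0.2, 0, 0]
    - [0, 0.2, 0, 0]
    - [0, 0.2, 0, 0]
    - [0, 0.2, 0, 0]
    - [0, 0.2, 0, 0]
    - [0, 0.2, 0, 0]

```text
clock: 5.65
eef_pos: [551.9, 58.8, 95.2]
tcp_rot: [-3.141, -0.0, 1.776]
contact_force: [-3.4, -1.1, 0.1]
opening: 0.001
```

drive_tool:
  deltas:
    - [0, 0.1, 0, 0]
    - [0, 0.1, 0, 0]
    - [0, 0.1, 0, 0]

```text
clock: 5.9
eef_pos: [554.8, 59.4, 95.2]
tcp_rot: [-3.141, 0.0, 1.776]
contact_force: [-2.7, -2.0, -0.7]
opening: -0.002
```

drive_tool:
  deltas:
    - [0, 0.1, 0, 0]
    - [0, 0.1, 0, 0]
    - [0, 0, 0, 0]

```text
clock: 6.15
eef_pos: [556.9, 59.8, 95.2]
tcp_rot: [3.142, 0.0, 1.776]
contact_force: [-1.7, -1.9, -0.3]
opening: 0.0
```

drive_tool:
  deltas:
    - [0, 0.1, 0, 0]
    - [0, 0, 0, 0]

```text
clock: 6.32
eef_pos: [557.9, 60.0, 95.2]
tcp_rot: [3.142, 0.0, 1.776]
contact_force: [-3.0, -0.7, -1.4]
opening: -0.001
```

drive_tool:
  deltas:
    - [0, 0.1, 0, 0]
    - [0, 0, 0, 0]

```text
clock: 6.48
eef_pos: [558.9, 60.2, 95.3]
tcp_rot: [3.142, -0.0, 1.776]
contact_force: [-2.6, -1.7, -1.8]
opening: -0.002
```

drive_tool:
  deltas:
    - [0, 0.1, 0, 0]
    - [0, 0.1, 0, 0]
    - [0, 0, 0, 0]

```text
clock: 6.73
eef_pos: [560.9, 60.6, 95.3]
tcp_rot: [3.141, 0.0, 1.776]
contact_force: [-1.8, -1.9, -2.1]
opening: 0.001
```

drive_tool:
  deltas:
    - [0, 0.1, 0, 0]
    - [0, 0, 0, 0]

```text
clock: 6.9
eef_pos: [561.2, 60.7, 95.2]
tcp_rot: [-3.14, -0.0, 1.776]
contact_force: [-5.0, -3.1, 0.5]
opening: -0.001
```

drive_tool:
  deltas:
    - [0, 0.1, 0, 0]
    - [0, 0, 0, 0]

```text
clock: 7.07
eef_pos: [561.3, 60.8, 95.2]
tcp_rot: [-3.138, -0.0, 1.776]
contact_force: [-7.9, -4.1, 3.7]
opening: 0.001
```

```bash
python3 - <<'E'
from h import *
im,d=cams.grab_frame("top");p=cams.camera_params("top")
m=masks(im);s=r.sense();print(s["eef_pos"],ch(s["eef_pos"]),s["contact_force"])
try:
    P=comp(m["blue"],(317,265),40,5);w=ray(p,cv2.minAreaRect(P)[0],92);print(len(P),w,ch(w))
except Exception as e: print(e)
im,d=cams.grab_frame("scene");cv2.imwrite("pics/s2.png",cv2.resize(im[190:380,150:400,::-1],None,fx=3,fy=3))
E
```

```text
[561.27086736  60.75443628  95.12549053] [  2.88096967 107.8257301 ] [-6.62855223 -3.03116076  3.20674792]
max() iterable argument is empty
```

View pics/s2.png

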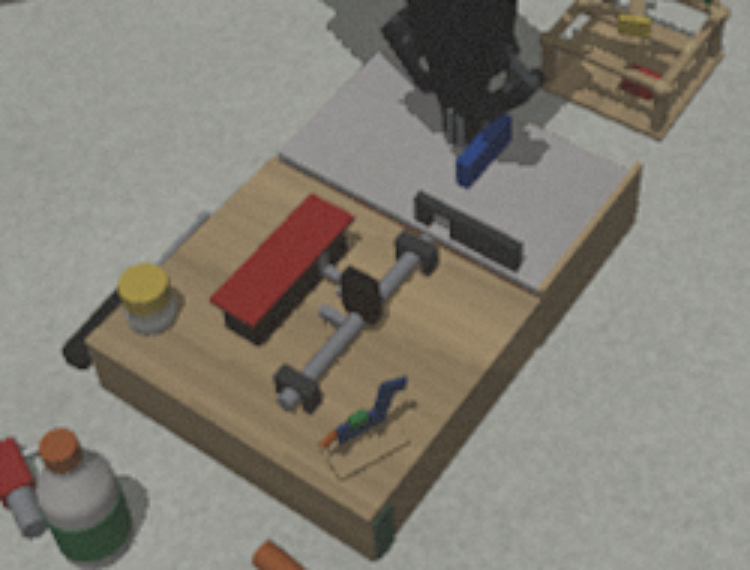

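The lid is home: motion stopped and the force rose to about 8 N, and the picture shows it flush at the far end. Now I back off, lift, set the jaws and move across to the right of the knob.

drive_tool:
  deltas:
    - [0, -0.3, 0, 0]
    - [0, -0.2, 0, 0]
    - [0, 0, -2.0, 0]
    - [0, 0, -2.0, 0]
    - [0, 0, -2.5, 0]
    - [-2.0, 0, 0, 0]
    - [-2.0, 0, 0, 0]
    - [-2.0, 0, 0, 0]
    - [-2.0, 0, 0, 0]
    - [-2.0, 0, 0, 0]
    - [-2.0, 0, 0, 0]
    - [-2.0, 0, 0, 0]
  jaw: 0.42

```text
clock: 8.17
eef_pos: [587.7, -78.0, 161.0]
tcp_rot: [3.139, 0.001, 1.776]
contact_force: [0.5, -0.1, 0.1]
opening: 0.582
```

drive_tool:
  deltas:
    - [-2.0, 0, 0, 0]
    - [-2.0, 0, 0, 0]
    - [-2.0, 0, 0, 0]
    - [0, 0, 0, 0]
    - [0, 0, 0, 0]

```text
clock: 8.58
eef_pos: [599.4, -136.6, 160.7]
tcp_rot: [3.14, 0.0, 1.774]
contact_force: [-0.7, 0.4, 0.2]
opening: 0.582
```

```bash
python3 - <<'E'
from h import *
s=r.sense();print(s["clock"],s["eef_pos"],s["tcp_rot"],s["contact_force"],s["opening"],r.tcp_to_tips,"chest",ch(s["eef_pos"]))
p=cams.camera_params("wrist");im,d=cams.grab_frame("wrist");cv2.imwrite("pics/w2.png",im[:,:,::-1])
def px(q): q=np.array(p["R"])@q+p["t"];return (q[:2]/q[2]*p["fx"]+[p["cx"],p["cy"]]).round(1)
for n,c,z in(("knob",(30,-55),112),("pad",(-31,-60),98)): print(n,px(np.r_[O+c[0]*ex+c[1]*ey,z]))
m=masks(im);P=comp(m["red"],(250,300),300,100);print(len(P),P.min(0),P.max(0))
im,d=cams.grab_frame("top");p=cams.camera_params("top");P=comp(masks(im)["blue"],(317,265),40,5);w=ray(p,cv2.minAreaRect(P)[0],92);print(len(P),w,ch(w))
E
```

```text
8.5833 [ 599.44538745 -136.58045769  160.65457023] [3.13965449e+00 4.86431776e-04 1.77411683e+00] [-0.69597163  0.39982645  0.19937979] 0.5822598746471992 17.0 chest [ 8.52489763e-02 -9.31482441e+01]
knob [378.9 213.6]
pad [259.2 216.3]
13715 [220. 114.] [298. 312.]
177 [577.78586826  65.19935426] [ 19.95500204 108.81566405]
```

View pics/w2.png

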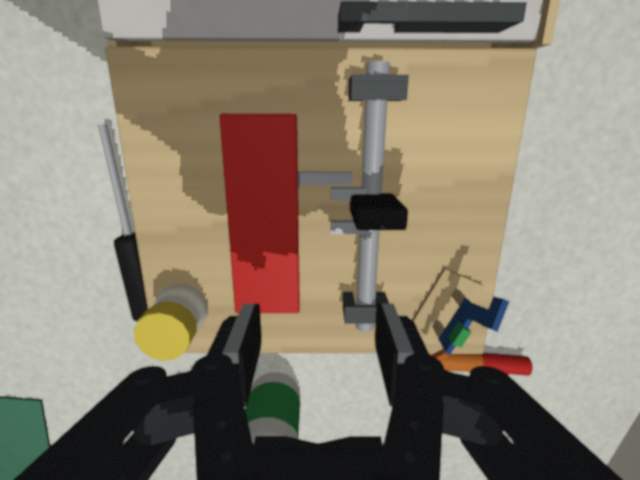

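The blue tab is at x 20, so the lid is shut. The wrist view shows the knob at (380,210) and the pad at (260,213), as predicted, with the fingers at columns 245 and 395. Now I go down onto the pad.

drive_tool:
  deltas:
    - [0, 0, 1.0, 0]
    - [0, 0, 1.0, 0]
    - [0, 0, 0.8, 0]
    - [0, 0, 0.6, 0]
    - [0, 0, 0.4, 0]
    - [0, 0, 0.2, 0]
    - [0, 0, 0.1, 0]
    - [0, 0, 0, 0]

```text
clock: 9.35
eef_pos: [598.5, -135.8, 119.1]
tcp_rot: [-3.142, -0.0, 1.776]
contact_force: [0.7, 0.8, -0.0]
opening: 0.581
```

drive_tool:
  deltas:
    - [0, 0, 0.2, 0]
    - [0, 0, 0.2, 0]
    - [0, 0, 0, 0]

```text
clock: 9.6
eef_pos: [598.4, -135.8, 115.1]
tcp_rot: [-3.142, -0.0, 1.776]
contact_force: [0.2, -0.3, 0.6]
opening: 0.582
```

drive_tool:
  deltas:
    - [0, 0, 0.1, 0]
    - [0, 0, 0.1, 0]
    - [0, 0, 0, 0]

```text
clock: 9.85
eef_pos: [598.4, -135.8, 113.2]
tcp_rot: [-3.142, -0.0, 1.776]
contact_force: [0.7, 0.3, 0.4]
opening: 0.583
```

drive_tool:
  deltas:
    - [0, 0, 0.1, 0]
    - [0, 0, 0.1, 0]
    - [0, 0, 0, 0]

```text
clock: 10.1
eef_pos: [598.6, -135.8, 111.4]
tcp_rot: [3.141, 0.0, 1.776]
contact_force: [-0.6, 0.3, 4.3]
opening: 0.579
```

drive_tool:
  deltas:
    - [0, 0, 0.1, 0]
    - [0, 0, 0.1, 0]
    - [0, 0, 0, 0]

```text
clock: 10.35
eef_pos: [598.6, -135.8, 109.3]
tcp_rot: [3.141, 0.0, 1.776]
contact_force: [-0.2, -0.0, 3.7]
opening: 0.581
```

drive_tool:
  deltas:
    - [0, 0, 0.1, 0]
    - [0, 0, 0.1, 0]
    - [0, 0, 0, 0]

```text
clock: 10.6
eef_pos: [598.6, -135.9, 107.2]
tcp_rot: [3.141, 0.0, 1.776]
contact_force: [-1.6, -0.3, 5.0]
opening: 0.579
```

drive_tool:
  deltas:
    - [0, 0, 0.1, 0]
    - [0, 0, 0.1, 0]
    - [0, 0, 0, 0]
    - [0, 0, 0, 0]

```text
clock: 10.93
eef_pos: [598.6, -135.8, 105.4]
tcp_rot: [3.141, 0.0, 1.776]
contact_force: [-1.3, -0.3, 5.9]
opening: 0.579
```

drive_tool:
  deltas:
    - [0, 0, 0.1, 0]
    - [0, 0, 0, 0]
    - [0, 0, 0, 0]

```text
clock: 11.18
eef_pos: [598.6, -135.8, 104.4]
tcp_rot: [3.141, 0.0, 1.776]
contact_force: [-0.7, -0.3, 6.0]
opening: 0.582
```

```bash
python3 - <<'E'
from h import *
s=r.sense();print(s["clock"],s["eef_pos"],s["tcp_rot"],s["contact_force"],s["wrist_torque"],"chest",ch(s["eef_pos"]))
im,d=cams.grab_frame("scene");cv2.imwrite("pics/s3.png",cv2.resize(im[190:380,150:400,::-1],None,fx=3,fy=3))
E
```

```text
11.1833 [ 598.60406167 -135.8464023   104.43835985] [3.14138826e+00 1.06433564e-04 1.77582393e+00] [-0.70430281 -0.30428411  5.95300059] [0.03663545 0.3136555  0.02639243] chest [ -0.5890307  -92.25829282]
```

View pics/s3.png

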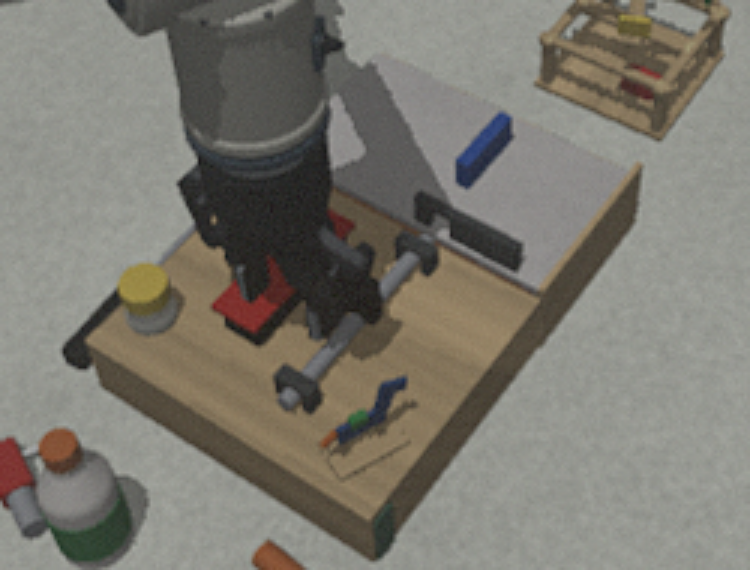

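One finger is on the red pad, pressing about 7 mm deep with 6 N, and the other stands to the right of the knob. Now I press slightly more and slide left.

drive_tool:
  deltas:
    - [0, 0, 0.05, 0]
    - [0.2, 0, 0, 0]
    - [0.2, 0, 0, 0]
    - [0.2, 0, 0, 0]
    - [0.2, 0, 0, 0]
    - [0.2, 0, 0, 0]
    - [0.2, 0, 0, 0]
    - [0.2, 0, 0, 0]
    - [0.2, 0, 0, 0]

```text
clock: 11.98
eef_pos: [596.4, -121.1, 104.4]
tcp_rot: [3.14, 0.002, 1.776]
contact_force: [0.9, -4.9, 6.4]
opening: 0.579
```

drive_tool:
  deltas:
    - [0.2, 0, 0, 0]
    - [0.2, 0, 0, 0]
    - [0.2, 0, 0, 0]
    - [0.2, 0, 0, 0]

```text
clock: 12.32
eef_pos: [594.8, -113.7, 104.5]
tcp_rot: [3.139, 0.003, 1.776]
contact_force: [1.2, -7.3, 5.2]
opening: 0.581
```

drive_tool:
  deltas:
    - [0.2, 0, 0, 0]
    - [0.2, 0, 0, 0]
    - [0.2, 0, 0, 0]
    - [0.2, 0, 0, 0]

```text
clock: 12.65
eef_pos: [593.3, -105.9, 104.5]
tcp_rot: [3.139, 0.003, 1.776]
contact_force: [1.1, -7.1, 5.4]
opening: 0.579
```

drive_tool:
  deltas:
    - [0.2, 0, 0.05, 0]
    - [0.2, 0, 0, 0]
    - [0.2, 0, 0, 0]
    - [0.2, 0, 0, 0]
    - [0.2, 0, 0, 0]

```text
clock: 13.07
eef_pos: [591.4, -96.1, 104.2]
tcp_rot: [3.139, 0.003, 1.776]
contact_force: [1.0, -8.5, 7.3]
opening: 0.58
```

drive_tool:
  deltas:
    - [0.2, 0, 0, 0]
    - [0.2, 0, 0, 0]
    - [0.2, 0, 0, 0]
    - [0.2, 0, 0, 0]
    - [0.2, 0, 0, 0]

```text
clock: 13.48
eef_pos: [589.4, -86.3, 104.1]
tcp_rot: [3.139, 0.003, 1.776]
contact_force: [1.2, -7.6, 6.7]
opening: 0.583
```

drive_tool:
  deltas:
    - [0.2, 0, 0, 0]
    - [0.2, 0, 0, 0]

```text
clock: 13.65
eef_pos: [588.6, -82.4, 104.2]
tcp_rot: [3.139, 0.003, 1.776]
contact_force: [1.6, -7.7, 7.5]
opening: 0.581
```

drive_tool:
  deltas:
    - [0.1, 0, 0, 0]
    - [0.1, 0, 0, 0]
    - [0.1, 0, 0, 0]

```text
clock: 13.9
eef_pos: [588.0, -79.4, 104.1]
tcp_rot: [3.139, 0.003, 1.776]
contact_force: [1.6, -7.0, 7.2]
opening: 0.578
```

drive_tool:
  deltas:
    - [0.1, 0, 0, 0]
    - [0.1, 0, 0, 0]

```text
clock: 14.07
eef_pos: [588.0, -78.8, 104.2]
tcp_rot: [3.138, 0.005, 1.777]
contact_force: [2.7, -21.0, 4.3]
opening: 0.576
```

drive_tool:
  deltas:
    - [0.1, 0, 0, 0]
    - [0, 0, 0, 0]

```text
clock: 14.23
eef_pos: [587.9, -78.8, 104.2]
tcp_rot: [3.138, 0.006, 1.777]
contact_force: [2.1, -20.9, 4.5]
opening: 0.579
```

Motion stopped at about 21 N. I check that the bolt is home before letting the catch up.

```bash
python3 - <<'E'
from h import *
s=r.sense();print(s["clock"],ch(s["eef_pos"]),s["contact_force"])
p=cams.camera_params("wrist");im,d=cams.grab_frame("wrist");cv2.imwrite("pics/w4.png",im[:,:,::-1])
def px(q): q=np.array(p["R"])@q+p["t"];return (q[:2]/q[2]*p["fx"]+[p["cx"],p["cy"]]).round(1)
for y in(-9,-13): print("left top edge of knob at chest y",y,px(np.r_[O+17*ex+y*ey,112]),px(np.r_[O+43*ex+y*ey,112]))
E
```

```text
14.2333 [  0.56604444 -34.21069112] [  2.08439589 -20.94708037   4.54176244]
left top edge of knob at chest y -9 [364.5 288.8] [437.4 288.9]
left top edge of knob at chest y -13 [364.  298.9] [436.2 298.9]
```

View pics/w4.png

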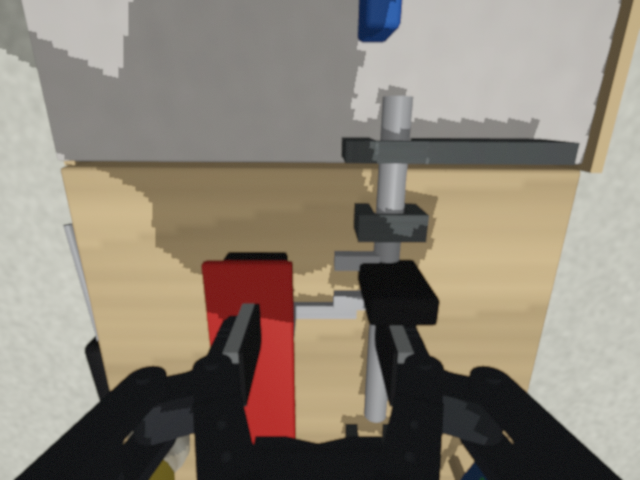

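The picture shows the bolt's end through the keeper. The knob's top left edge is at row ~290, where a fully home bolt is predicted (289). Now I back off slightly, lift and move clear.

drive_tool:
  deltas:
    - [-0.2, 0, 0, 0]
    - [-0.2, 0, 0, 0]
    - [-0.2, 0, 0, 0]
    - [-0.2, 0, 0, 0]
    - [0, 0, -0.5, 0]
    - [0, 0, -1.0, 0]
    - [0, 0, -2.0, 0]
    - [0, 0, -3.0, 0]
    - [0, 0, -3.0, 0]
    - [0, 0, -3.0, 0]
    - [0, 0, -3.0, 0]

```text
clock: 15.2
eef_pos: [586.8, -83.1, 260.0]
tcp_rot: [-3.141, 0.0, 1.776]
contact_force: [1.0, 0.4, 0.4]
opening: 0.576
```

drive_tool:
  deltas:
    - [0, -2.5, 0, 0]
    - [0, -2.5, 0, 0]
    - [0, -2.5, 0, 0]
    - [0, -2.5, 0, 0]
    - [0, -2.5, 0, 0]
    - [0, -2.5, 0, 0]
    - [0, -2.5, 0, 0]
    - [0, -2.5, 0, 0]
    - [0, 0, 0, 0]
    - [0, 0, 0, 0]

```text
clock: 16.03
eef_pos: [390.8, -123.9, 258.7]
tcp_rot: [3.141, 0.001, 1.775]
contact_force: [0.9, -0.5, -0.2]
opening: 0.582
```

```bash
python3 - <<'E'
from h import *
s=r.sense();print(s["clock"],s["eef_pos"],s["contact_force"])
im,d=cams.grab_frame("top");p=cams.camera_params("top");m=masks(im)
for k,n,z in(("blue",(317,265),92),("red",(408,273),98)):
    P=comp(m[k],n,40,5);w=ray(p,cv2.minAreaRect(P)[0],z);D=np.median([d[int(y),int(x)] for x,y in P]);print(k,len(P),ch(w),"z",1084-D)
z=np.load("pics/top.npz")
a=z["im"][140:360,160:530,::-1];b=im[140:360,160:530,::-1]
cv2.imwrite("pics/cmp.png",np.vstack([cv2.resize(x,None,fx=1.35,fy=1.35) for x in(a,b)]))
E
```

```text
16.0333 [ 390.80886886 -123.87570785  258.73774844] [ 0.89187215 -0.46868009 -0.18052141]
blue 177 [ 19.95837972 109.42201585] z 89.07355
red 1104 [-31.12920025 -60.27418671] z 97.24292
```

View pics/cmp.png

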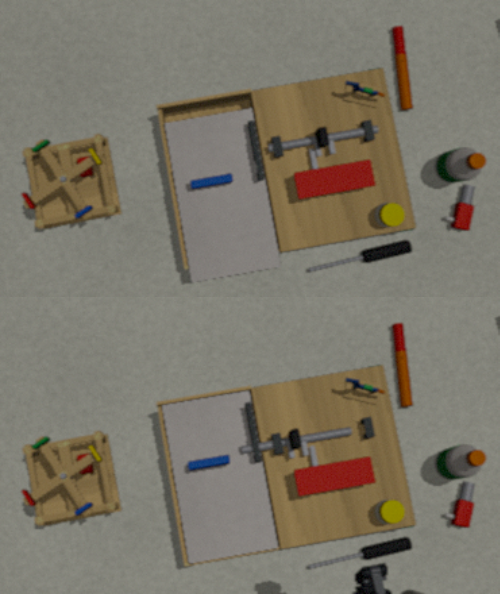

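The before/after picture shows the lid shut, the bolt through the keeper, the catch back up (97 mm, as at the start), the loose things unmoved and the arm clear. I'm handing it in.

```bash
python3 -c "
from rig import job
print(job.sign_off())"
```

```text
the job is handed in; nothing more can be done
None
```

The chest is locked and the job is handed in after about 16 s of robot time; sign-off gives no verdict.

- **Lid:** I pushed it shut by the blue tab with the fingers closed, until it stopped at about 8 N. The tab then measured x 20.0 mm, against 19.5 mm for shut.
- **Catch and bolt:** One fingertip pressed the catch about 7 to 8 mm down, estimated from the tool's height. The other slid the knob left until it stopped at about 21 N. Before releasing, the wrist picture showed the bolt through the keeper and the knob where a fully home bolt should be.
- **Release:** I backed off 8 mm, lifted and moved clear. The catch then measured 97.2 mm high, the same as at the start, and the wrist force was about zero. By eye, nothing loose had moved between the before and after top views.
- **Disagreements:** The fingertip stopped at y -34 mm where I expected about -32 mm. The last depth reading of the tab was 89 mm, where 92 mm is given. I took both as measurement error or give in the fingers, because the pictures agreed with a locked chest.

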